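# Prop the multimeter up on its tilt stand

### The job

The multimeter is lying on its face on the bench. Swing the tilt stand on its back out until it snaps home at its end stop, then set the meter up on the bench so that it stands on its bottom end, leaning back on the stand with its screen facing out and up. Do not drop it or let it fall over, leave the other things where they are, and let go of it.

Things in the scene. Friction and masses are not known exactly. Their poses are not given: they have to be found in the camera images.
- meter_mid (a point): Centre of the hand multimeter, a black-and-yellow block 160 long, 64 wide, about 0.5 kg. Axes: y along it to its top (screen) end, z out of its back, x across it. It starts lying on its face, z up, the face 20 below this point. Sides flat, gripped across the 64 width (68 over the rubber bumpers in the last 12 at each end). Centre of mass about 5 from here towards the top. Lengths in mm.
- meter_top (a point): Middle of the top-end face: y = +80, z = 0 mm from meter_mid; the bottom end is a flat face at y = -80. The back is stepped: from y = -80 to +28 the case is 34 mm thick (back at z = +14), from +28 to +80 it is 46 mm thick (back at z = +26). Upright on its bottom end the meter balances alone; on its open stand it leans about 0.45 rad back from upright.
- stand (a joint): Tilt stand angle (rad): 0 folded on the back, 1.0 out at its end stop. Turns easily at first; from 0.4 rad a spring detent resists (about 1 N at the bar) up to a hump near 0.8. Let go before the hump it springs some way back; past about 0.9 it snaps to 1.0 by itself and stays. Turn the hand with the stand: a hard pinch that stays upright jams the bar and lifts the meter.
- stand_bar (a point): Middle of the free cross bar of the stand, a grey U-shaped bail 56 mm wide over its two 7 mm legs, open in the middle. The bar is round, 11 mm thick, 40 mm clear between the legs, and runs along the meter's x. Folded, it lies 4 mm inside the meter's bottom end, its top 11.5 mm above the case; inside the window a pocket in the back (41 long, 54 wide, 8 deep) leaves room to pinch it.
- stand_hinge (a point): The stand's hinge axis (along the meter's x), at y = +20, z = +20 mm from meter_mid. The bar is 96 mm from it. Folded, the stand points to the meter's bottom end; as it opens the bar swings out from the back: with the meter on its face, up and then towards the top end.
- meter_heel (a point): Middle of the edge where the bottom end meets the back (y = -80, z = +14 mm from meter_mid): the edge on which the meter stands when it leans on its stand. The bench top is at height 0.
- parts_box_mid (a point): Centre of a clear plastic component box, 130 x 65 x 28 mm, on the bench: leave it alone.
- tape_mid (a point): Centre of a roll of black tape lying flat, 72 mm across, 19 mm high: leave it alone.
- board_mid (a point): Centre of a small circuit board on stand-offs, 100 x 80 mm, up to 34 mm high: leave it alone.
- station: Hot-air station, fixed: a black box about 150 x 100 mm and 140 mm high with its gun (up to 190 mm high) in a holder at one side. Origin at the centre of the box's underside.

How it is judged:
By the outcome, as a careful person would: the job done as asked, in the order asked, and still so for the second after the job is handed in, with the robot touching nothing.
It also fails if it takes over 69 s, if anything falls off the work surface, if the arm or the gripper's body presses on something with over 40 N, if the wrist force passes 120 N, or if a joint passes its speed limit or range.

### The arm

A 6-joint arm with a two-finger parallel gripper is mounted at the origin on the work surface. World frame = base frame: x ahead of the robot, y to its left, z up, the work surface at z = 0. Lengths are in m, angles in rad, forces in N, time in s.
With the tool pointing down it reaches from about 0.25 to 0.775 m from the base axis. Payload 4 kg.
Tool frame: the origin (TCP) lies on the centre line of the jaws, within the pads' length; the fingertips stand 14 mm ahead of it and the grasp point (between the pads) lies 5 mm behind it (robot.tcp_to_tips is the distance from the TCP to the fingertips, in m); z points along the fingers, y is the line along which they close (so a half turn about z gives the same grasp; the last joint's range is limited). The gripper opens to 94 mm and grips with 3 to 60 N. Pads are 16 mm wide; open, the fingers measure 119 mm over their backs; the gripper's body (75 mm by 177 mm) begins 78 mm behind the grasp point.
Start: joints at [1.216, 0.087, 1.371, -0, 1.684, -0.103], TCP at [0.137, 0.533, 0.22] pointing down, gripper open.
Joint ranges: [-3.1, 3.1], [-0.76, 2.03], [0.27, 2.55], [-1.08, 4.22], [0.17, 2.65], [-2.57, 2.57]. Speed limits (rad/s): [2.79, 2.79, 3.14, 3.14, 3.14, 3.14].

### API

Orientations are given as [roll, pitch, yaw] about the fixed x, y, z axes, in that order (R = Rz(yaw) Ry(pitch) Rx(roll)).
In Python, from bench import robot gives the robot as it stands.
- The arm moves only by the tool carry_out, never from a script. Its argument "increments" is a list of rows, each a list of 3 entries, a list of its own where there are three numbers: the closure in counts, from 0 (fully open) to 255 (shut), then the shift along the tool's x, y, z in mm, then the turn about the tool's z in degrees. In form: [[fingers, [dx, dy, dz], twist], ...]. A call has 1 to 8 rows; each row shifts and turns the commanded pose from where the row before left it, along the tool's axes as they then stand; what a row does not reach is not made up. A row lasts 1/10 s, in which the tool goes at most 50 mm and 8.59 degrees, less where a joint would pass 70% of its speed; a pose out of reach is approached as far as the arm can. A call with a gripper value outside its range is refused whole. The fingers move at their own pace and stop on an object; the grip force is fixed at half the most. Time passes only in rows, so rows that do not move let the fingers close. It gives the time, the measured TCP pose, the force, the opening and the grip force at its end, in the units of the state.
- robot.get_obs(): the state, without advancing time (a new reading comes with each control period).
- robot.snapshot(name): name is "scene" or "top" or "wrist"; returns the picture (384x512x3 uint8, blue, green, red); there is no depth.
- robot.get_calibration(name): a dict with "vfov" (degrees; the focal length in pixels is half the picture's height over the tangent of half this angle, whatever the lens; pixels are square), "cx", "cy" (the principal point, pixels), "T" (4x4, takes a point from camera to world coordinates). Camera axes: x right, y down, z forward; pixel columns grow to the right and rows downward; lengths in m; the calibration is good to about 2 mm. A picture is of the moment at which its call begins: read the wrist's pose just before it. get_calibration takes no time and is no camera call; for the wrist camera it gives the pose at the moment of the call.
- robot.close_job(): hands the job in; it is judged then, once.
The state is a dict: "time": time; "joint_positions": joint angles; "qvel": joint speeds; "joint_torque": joint torques, N m; "tool_pos": TCP position; "ee_rot": TCP orientation; "wrist_force": force on the tool from outside, world axes, zero at the start; "wrist_torque": the same for the moment, N m; "width": finger opening in m; "finger_force": force on a finger pad.
Only numpy, scipy, OpenCV 4.12 (cv2) and the standard library are available. Lean on these libraries where they do the work, as an engineer would, in place of code of your own. Each camera call takes 0.05 s, during which the arm holds its last target. There are 200 camera calls.

## Working session

There is one attempt and no reset: what is moved stays moved. The work goes in short steps, Python scripts to look and compute and a tool call to move; the robot and the scene stay as the last step left them, time stands still between calls to the robot, and variables do not carry over. Pictures are saved under pics/ and viewed, at most 10 in all, crops included, and the job is handed in when it is done.

Besides the shell and the picture viewer there is one more tool, called after "Request:" in YAML: its name, and indented under it one key for each argument. carry_out: Moves the arm, as the interface text tells. Its arguments: {"type":"object","properties":{"increments":{"type":"array","items":{"type":"array"}}},"required":["increments"]}

```bash
mkdir -p pics; ls; cat > h.py <<'E'
import cv2, numpy as np
from bench import robot
from scipy.spatial.transform import Rotation as R
def snap(n,f):
    c=robot.get_calibration(n); im=robot.snapshot(n); cv2.imwrite('pics/'+f+'.png',im); return im,c
def ray(c,u,v):
    f=192/np.tan(np.radians(c['vfov'])/2); T=np.array(c['T'])
    d=T[:3,:3]@np.array([(u-c['cx'])/f,(v-c['cy'])/f,1]); return T[:3,3],d
def plane(c,u,v,z):
    o,d=ray(c,u,v); return o+d*(z-o[2])/d[2]
def proj(c,p):
    f=192/np.tan(np.radians(c['vfov'])/2); T=np.array(c['T'])
    q=T[:3,:3].T@(np.array(p)-T[:3,3]); return f*q[0]/q[2]+c['cx'],f*q[1]/q[2]+c['cy']
E
python3 - <<'E'
from h import *
for n in('top','scene'):
    im,c=snap(n,n+'0'); print(n,c['vfov'],c['cx'],c['cy'],np.round(c['T'],3).tolist())
print(robot.get_obs())
a=np.hstack([cv2.imread('pics/top0.png'),cv2.imread('pics/scene0.png')])
cv2.imwrite('pics/top0.png',cv2.resize(cv2.imread('pics/top0.png'),(800,600)))
E
```

```text
pics
top 56.77254039454791 252.31090838168194 190.6307986628744 [[0.026, -0.997, 0.068, 0.507], [-0.999, -0.025, 0.022, -0.058], [-0.02, -0.069, -0.997, 1.067], [0.0, 0.0, 0.0, 1.0]]
scene 55.027390893752134 256.2036447997572 188.99442007630165 [[-0.019, 0.649, -0.76, 1.522], [1.0, -0.002, -0.027, -0.034], [-0.02, -0.761, -0.649, 0.868], [0.0, 0.0, 0.0, 1.0]]
{'time': 0.1, 'joint_positions': array([ 1.21594849e+00,  8.79078161e-02,  1.37211360e+00, -4.67145780e-05,
        1.68358035e+00, -1.03145578e-01]), 'qvel': array([-0.00021134, -0.00090762, -0.00408831, -0.00046078, -0.0033301 ,
        0.00099536]), 'joint_torque': array([ 2.32820414e-03, -3.41252518e+01, -3.03301477e+01,  7.19935074e-02,
        3.04546428e-02, -9.13406097e-05]), 'tool_pos': array([0.13686004, 0.5322181 , 0.21840126]), 'ee_rot': array([-3.13958943e+00, -1.60682617e-04,  2.88988503e+00]), 'wrist_force': array([0.58431037, 0.56746027, 0.64180733]), 'wrist_torque': array([ 0.00064765, -0.03120566, -0.03060527]), 'finger_force': 0.0, 'width': 0.09395458538257435}
```

View pics/top0.png

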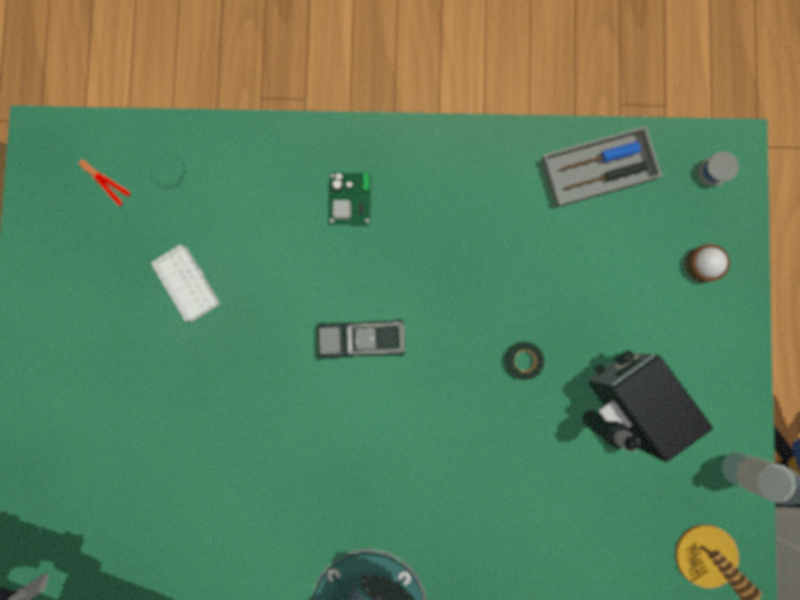

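View pics/scene0.png

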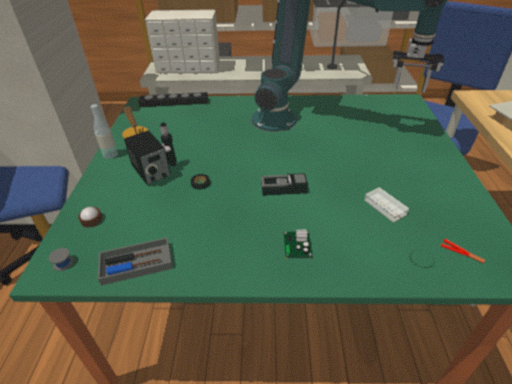

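The top view shows the meter at about (360,340), with the thick top end on the left (+y) and the stand on the right. The tape is at (524,360) and the board at (350,198), all in 800-px coordinates. The scene view agrees.

```bash
python3 - <<'E'
from h import *
im,c=snap('top','top1')
hsv=cv2.cvtColor(im,cv2.COLOR_BGR2HSV)
m=((hsv[...,1]<90)|(hsv[...,2]<70)).astype(np.uint8)*255
m[:, :190]=0;m[:,280:]=0;m[:190]=0;m[250:]=0
ct=max(cv2.findContours(m,0,2)[0],key=cv2.contourArea)
b=cv2.boxPoints(cv2.minAreaRect(ct)); print(b)
p=np.array([plane(c,u,v,0.03) for u,v in b]);print(p.round(4)); print(p.mean(0), np.linalg.norm(p-np.roll(p,1,0),axis=1))
o=robot.get_obs(); Rm=R.from_euler('xyz',o['ee_rot']).as_matrix(); print(Rm.round(3))
cw=robot.get_calibration('wrist'); print(cw['vfov'],np.round(Rm.T@(np.array(cw['T'])[:3,3]-o['tool_pos']),3),np.round(Rm.T@np.array(cw['T'])[:3,:3],3))
E
```

```text
[[202.39667 206.50356]
 [258.7779  204.55937]
 [259.53204 226.42992]
 [203.15082 228.3741 ]]
[[ 0.5281  0.1093  0.03  ]
 [ 0.538  -0.0554  0.03  ]
 [ 0.4746 -0.0592  0.03  ]
 [ 0.4645  0.1048  0.03  ]]
[0.50131435 0.02483649 0.03      ] [0.06372159 0.16500202 0.06354126 0.16429574]
[[-0.968  0.249 -0.001]
 [ 0.249  0.968 -0.002]
 [ 0.    -0.002 -1.   ]]
67.6701923771951 [ 0.072  0.    -0.166] [[ 0.    -0.968 -0.252]
 [ 1.    -0.     0.001]
 [-0.001 -0.252  0.968]]
```

Request:
carry_out:
  increments:
    - [0,[0,0,0],-6]
    - [0,[0,0,0],-6]
    - [0,[0,0,0],-6]
    - [0,[-16,-30,0],0]
    - [0,[-16,-30,0],0]
    - [0,[-16,-30,0],0]
    - [0,[-16,-30,0],0]
    - [0,[-16,-30,0],0]

```text
time: 0.95
tool_pos: [0.2266, 0.3866, 0.2191]
ee_rot: [-3.141, -0.0, -3.079]
wrist_force: [0.5, 0.0, 0.4]
width: 0.0942
finger_force: 0.0
```

Request:
carry_out:
  increments:
    - [0,[-16,-30,0],0]
    - [0,[-16,-30,0],0]
    - [0,[-16,-30,0],0]
    - [0,[-16,-30,0],0]
    - [0,[-16,-30,0],0]
    - [0,[-16,-30,0],0]
    - [0,[-16,-30,0],0]
    - [0,[-16,-30,0],0]

```text
time: 1.75
tool_pos: [0.3693, 0.1551, 0.2193]
ee_rot: [3.141, -0.0, -3.079]
wrist_force: [0.0, -0.5, 0.1]
width: 0.0938
finger_force: 0.0
```

Request:
carry_out:
  increments:
    - [157,[-16,-30,0],0]
    - [157,[-16,-30,0],0]
    - [157,[-16,-30,0],0]
    - [157,[-16,-30,0],0]
    - [157,[-16,-30,0],0]
    - [157,[0,0,0],0]
    - [157,[0,0,0],0]
    - [157,[0,0,0],0]

```text
time: 2.55
tool_pos: [0.4576, 0.0124, 0.2193]
ee_rot: [3.141, -0.001, -3.078]
wrist_force: [-0.6, 0.9, 0.3]
width: 0.0371
finger_force: 0.0
```

```bash
python3 - <<'E'
from h import *
im,c=snap('wrist','w1'); np.savez('pics/w1.npz',T=c['T'],cx=c['cx'],cy=c['cy'],vfov=c['vfov'])
o=robot.get_obs();print(o['time'],o['tool_pos'],o['ee_rot'],o['width'],o['wrist_force'])
# predict
mid=np.array([.5013,.0248,.02]);y=np.array([-.06,.998,0])
for n,a,z in(('bar',-.076,.02),('bot',-.08,.014),('top',.08,.026)): print(n,np.round(proj(c,mid+a*y+[0,0,z])))
E
```

```text
2.6 [0.45764359 0.01256897 0.21946233] [ 3.14113515e+00 -6.13801216e-05 -3.07791645e+00] 0.036381104156096876 [-0.05858429  0.57217686 -0.00353234]
bar [208. 213.]
bot [206. 211.]
top [332. 215.]
```

View pics/w1.png

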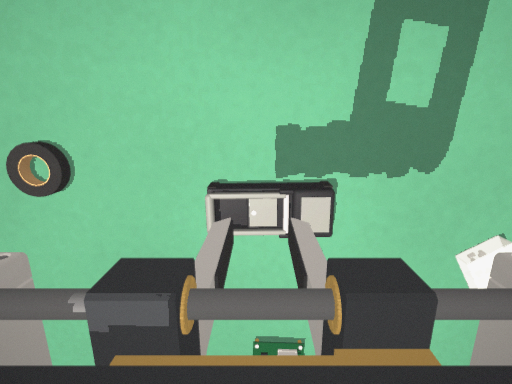

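The wrist view shows the meter centred at about (270,210). The grey bail spans u 207–288 and v 192–234, with its free bar at the left, u≈211. The fingers are on the near side.

```bash
python3 - <<'E'
from h import *
d=np.load('pics/w1.npz'); c={k:d[k] for k in d}
im=cv2.imread('pics/w1.png'); g=im[:,:,:].astype(int)
for v in(200,205,213): print(v,[tuple(g[v,u]) and int(g[v,u].mean()) for u in range(202,224)])
print([int(g[v,211].mean()) for v in range(178,242)])
for u in(250,280,310): print(u,[(v,int(g[v,u].mean())) for v in list(range(178,202,2))+list(range(224,244,2))])
E
python3 -c "
import cv2;im=cv2.imread('pics/w1.png')[170:250,195:345];cv2.imwrite('pics/w1c.png',cv2.resize(im,(750,400),interpolation=cv2.INTER_NEAREST))"
```

```text
200 [164, 165, 166, 175, 194, 204, 212, 195, 174, 157, 136, 104, 45, 48, 46, 50, 50, 57, 86, 87, 88, 87]
205 [165, 165, 166, 166, 190, 199, 212, 203, 183, 165, 144, 111, 63, 47, 51, 44, 49, 54, 88, 84, 87, 86]
213 [166, 164, 162, 166, 180, 194, 209, 210, 192, 171, 153, 124, 82, 41, 52, 48, 52, 50, 52, 83, 84, 84]
[165, 166, 163, 160, 85, 40, 43, 43, 39, 65, 54, 74, 88, 81, 74, 102, 171, 216, 213, 206, 172, 162, 157, 163, 161, 162, 164, 165, 164, 164, 168, 169, 169, 171, 171, 171, 175, 173, 177, 174, 176, 177, 179, 182, 179, 180, 183, 176, 171, 169, 167, 167, 168, 167, 167, 165, 169, 167, 165, 169, 166, 167, 168, 166]
250 [(178, 168), (180, 119), (182, 89), (184, 41), (186, 40), (188, 53), (190, 78), (192, 93), (194, 189), (196, 208), (198, 169), (200, 212), (224, 205), (226, 147), (228, 61), (230, 119), (232, 209), (234, 198), (236, 166), (238, 168), (240, 167), (242, 166)]
280 [(178, 159), (180, 168), (182, 77), (184, 31), (186, 35), (188, 42), (190, 58), (192, 66), (194, 155), (196, 202), (198, 104), (200, 78), (224, 71), (226, 70), (228, 70), (230, 143), (232, 201), (234, 138), (236, 74), (238, 151), (240, 164), (242, 166)]
310 [(178, 168), (180, 101), (182, 68), (184, 40), (186, 40), (188, 38), (190, 55), (192, 70), (194, 74), (196, 75), (198, 195), (200, 202), (224, 198), (226, 179), (228, 168), (230, 167), (232, 168), (234, 166), (236, 165), (238, 166), (240, 169), (242, 166)]
```

View pics/w1c.png

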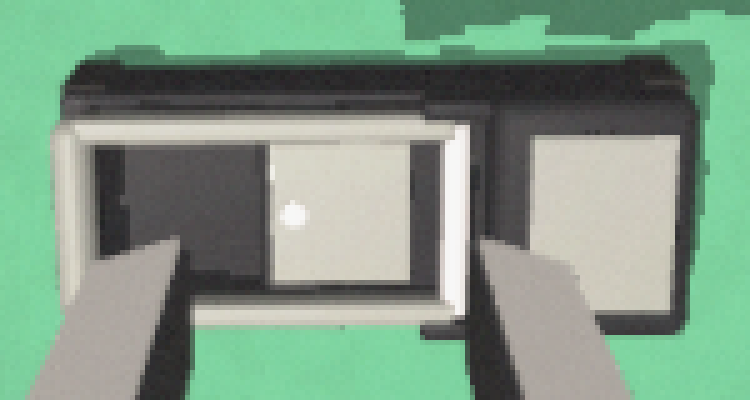

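The enlarged crop shows the bail's free bar at u≈206–214, its outer corners at (205.4,194.4) and (207,234), and the pocket just inside. The label on the thick end spans u 301–331.

```bash
python3 - <<'E'
from h import *
d=np.load('pics/w1.npz'); c={k:d[k] for k in d}
a=lambda x,y:(195+x/5,170+y/5)
P=lambda n,x,y,z:print(n,plane(c,*a(x,y),z).round(4))
P('bar mid',75,218,.040);P('corner far',54,122,.0405);P('corner near',62,322,.0405)
P('leg far hinge end',445,120,.0435);P('leg near hinge',445,324,.0435)
P('leg far bar end',75,120,.0435);P('leg near bar end',190,324,.0435)
P('label TL',530,135,.046);P('label TR',680,135,.046);P('label BL',598,313,.046);P('label BR',670,313,.046)
P('top far',690,105,.046);P('top near',684,333,.046)
E
```

```text
bar mid [ 0.5066 -0.0485  0.04  ]
corner far [ 0.4815 -0.0541  0.0405]
corner near [ 0.535  -0.0513  0.0405]
leg far hinge end [0.4741 0.0427 0.0435]
leg near hinge [0.5281 0.0473 0.0435]
leg far bar end [ 0.4799 -0.0484  0.0435]
leg near bar end [ 0.5322 -0.018   0.0435]
label TL [0.476  0.0637 0.046 ]
label TR [0.4736 0.1005 0.046 ]
label BL [0.5216 0.0856 0.046 ]
label BR [0.5204 0.1038 0.046 ]
top far [0.4659 0.102  0.046 ]
top near [0.5257 0.1081 0.046 ]
```

Request:
carry_out:
  increments:
    - [157,[-15,-21,0],0]
    - [157,[-15,-21,0],0]
    - [157,[-15,-21,0],0]
    - [157,[0,0,40],0]
    - [157,[0,0,40],0]
    - [157,[0,0,40],0]
    - [157,[0,0,35],0]
    - [157,[0,0,0],0]

```text
time: 3.4
tool_pos: [0.5023, -0.0463, 0.059]
ee_rot: [3.138, -0.011, -3.077]
wrist_force: [-0.6, 0.0, 0.1]
width: 0.0363
finger_force: 0.0
```

```bash
python3 - <<'E'
from h import *
im,c=snap('wrist','w2'); np.savez('pics/w2.npz',T=c['T'],cx=c['cx'],cy=c['cy'],vfov=c['vfov'])
o=robot.get_obs();print(o['time'],o['tool_pos'],o['ee_rot'],o['width'],o['wrist_force'])
print(proj(c,[.507,-.048,.04]))
E
```

```text
3.45 [ 0.50474997 -0.04695854  0.06242506] [ 3.13982181 -0.00558884 -3.07765778] 0.03636192355574775 [-0.53972891 -0.9981039   0.33557969]
(np.float64(257.5940549821662), np.float64(233.09812462317524))
```

View pics/w2.png

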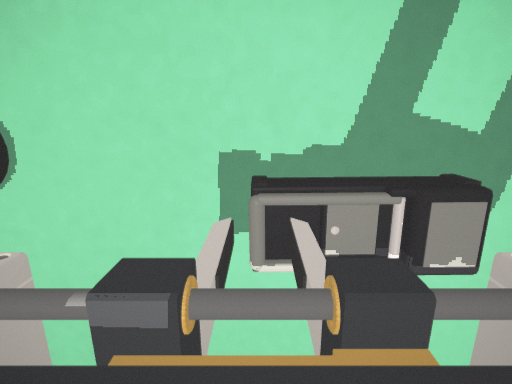

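The close wrist view shows the bar at u 250–266, between the fingertips (234 and 292), matching the predicted 257.6. I'll go down and pinch it.

Request:
carry_out:
  increments:
    - [157,[0,0,10],0]
    - [157,[0,0,10],0]
    - [157,[0,0,0],0]
    - [157,[0,0,0],0]
    - [226,[0,0,0],0]
    - [226,[0,0,0],0]
    - [226,[0,0,0],0]
    - [226,[0,0,0],0]

```text
time: 4.25
tool_pos: [0.5071, -0.0484, 0.0447]
ee_rot: [-3.142, 0.0, -3.079]
wrist_force: [0.4, 0.2, -0.7]
width: 0.0111
finger_force: 0.1
```

Request:
carry_out:
  increments:
    - [228,[0,0,0],0]
    - [228,[0,0,0],0]

```text
time: 4.45
tool_pos: [0.5071, -0.0485, 0.0446]
ee_rot: [-3.141, 0.0, -3.079]
wrist_force: [0.5, -0.1, 0.3]
width: 0.0104
finger_force: 17.1
```

Request:
carry_out:
  increments:
    - [228,[0,0.5,-9.5],0]
    - [228,[0,1.4,-9.5],0]
    - [228,[0,2.4,-9.3],0]
    - [228,[0,3.3,-9],0]
    - [228,[0,0,0],0]
    - [228,[0,0,0],0]

```text
time: 5.05
tool_pos: [0.5074, -0.0411, 0.0828]
ee_rot: [-3.14, 0.003, -3.079]
wrist_force: [0.0, -2.5, 1.2]
width: 0.0105
finger_force: 17.2
```

```bash
python3 - <<'E'
from h import *
im,c=snap('wrist','w3'); np.savez('pics/w3.npz',T=c['T'],cx=c['cx'],cy=c['cy'],vfov=c['vfov'])
o=robot.get_obs();print(o['time'],o['tool_pos'],o['width'],o['wrist_force'],o['finger_force'])
E
```

```text
5.1 [ 0.50731257 -0.04117501  0.08245487] 0.010411812136989752 [ 1.08117192 -2.70442923  0.72084985] 17.185471057891846
```

View pics/w3.png

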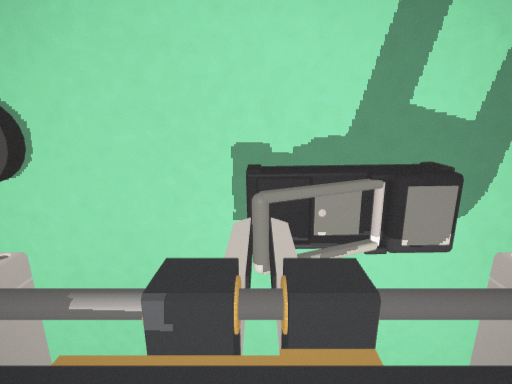

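The bail is raised to about 0.4 rad with its bar in the jaws at (262,230), and the meter is still flat. Next I'll loosen slightly and push along the arc.

Request:
carry_out:
  increments:
    - [228,[0,4.2,-8.6],0]
    - [222,[0,5.5,-8.2],0]
    - [220,[0,6.5,-7.6],0]
    - [218,[0,7,-7],0]
    - [216,[0,7.2,-6.3],0]
    - [214,[0,3,-2],0]
    - [214,[0,0,0],0]
    - [214,[0,0,0],0]

```text
time: 5.9
tool_pos: [0.5042, -0.0068, 0.1211]
ee_rot: [3.141, -0.0, -3.079]
wrist_force: [-0.4, 0.8, 0.3]
width: 0.0149
finger_force: 0.3
```

```bash
python3 - <<'E'
from h import *
im,c=snap('wrist','w4'); np.savez('pics/w4.npz',T=c['T'],cx=c['cx'],cy=c['cy'],vfov=c['vfov'])
o=robot.get_obs();print(o['time'],o['tool_pos'],o['width'],o['wrist_force'],o['finger_force'])
E
```

```text
5.95 [ 0.50416305 -0.00707638  0.12096748] 0.015206644893338804 [-0.18676237  0.29564891 -1.1930658 ] 0.31656489707529545
```

View pics/w4.png

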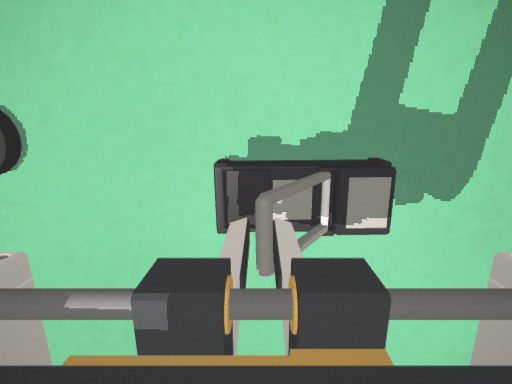

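The bail is nearly upright: the bar is at u≈265, slightly towards the inner finger. I'll widen the gap and nudge it to the stop.

Request:
carry_out:
  increments:
    - [195,[0,0,-3],0]
    - [185,[0,4,0],0]
    - [180,[0,4,0],0]
    - [180,[0,3,0],0]
    - [180,[0,0,0],0]
    - [180,[0,0,0],0]

```text
time: 6.55
tool_pos: [0.5037, 0.0036, 0.1244]
ee_rot: [-3.142, -0.0, -3.079]
wrist_force: [-0.1, 0.6, -0.4]
width: 0.0277
finger_force: 0.0
```

```bash
python3 - <<'E'
from h import *
im,c=snap('wrist','w5'); np.savez('pics/w5.npz',T=c['T'],cx=c['cx'],cy=c['cy'],vfov=c['vfov'])
o=robot.get_obs();print(o['time'],o['tool_pos'],o['width'],o['wrist_force'],o['finger_force'])
g=im.mean(2).astype(int); print([(u,g[245,u]) for u in range(225,310,2)])
f=np.array([-.062,.998,0]);mid=np.array([.5023,.0278,.02])
for ph in(.8,.9,1.0):
  b=mid+f*(.02-.096*np.cos(ph))+[0,0,.02+.096*np.sin(ph)]; print(ph,proj(c,b))
cv2.imwrite('pics/w5c.png',cv2.resize(im[150:290,150:420],(800,415)))
E
```

```text
6.6 [0.50371148 0.00351342 0.12442767] 0.027472019934400863 [-1.13340783 -0.55489213 -0.00370609] 0.0
[(225, np.int64(181)), (227, np.int64(184)), (229, np.int64(181)), (231, np.int64(166)), (233, np.int64(56)), (235, np.int64(48)), (237, np.int64(50)), (239, np.int64(82)), (241, np.int64(180)), (243, np.int64(178)), (245, np.int64(138)), (247, np.int64(121)), (249, np.int64(127)), (251, np.int64(126)), (253, np.int64(130)), (255, np.int64(131)), (257, np.int64(126)), (259, np.int64(122)), (261, np.int64(116)), (263, np.int64(175)), (265, np.int64(176)), (267, np.int64(176)), (269, np.int64(176)), (271, np.int64(173)), (273, np.int64(174)), (275, np.int64(172)), (277, np.int64(113)), (279, np.int64(107)), (281, np.int64(100)), (283, np.int64(50)), (285, np.int64(48)), (287, np.int64(49)), (289, np.int64(85)), (291, np.int64(181)), (293, np.int64(183)), (295, np.int64(181)), (297, np.int64(183)), (299, np.int64(181)), (301, np.int64(182)), (303, np.int64(181)), (305, np.int64(179)), (307, np.int64(181)), (309, np.int64(181))]
0.8 (np.float64(227.1160320844064), np.float64(228.62943642242132))
0.9 (np.float64(237.02888932793724), np.float64(232.24584806344325))
1.0 (np.float64(248.5961978835304), np.float64(235.63554505566808))
```

View pics/w5c.png

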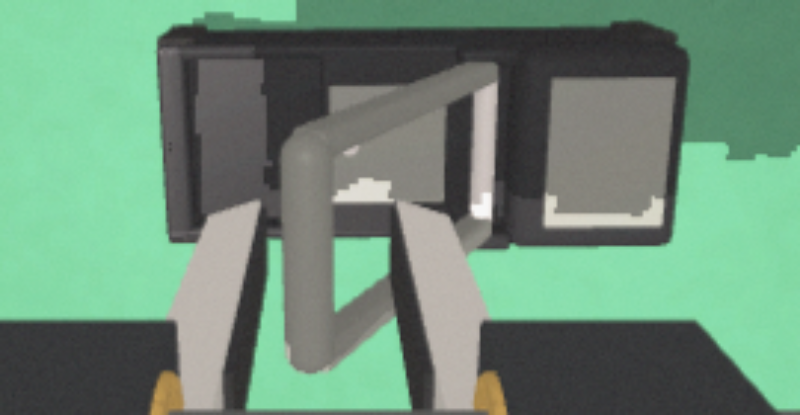

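The bail stands free between the fingers, bar at u≈253 (predicted 248.6 for 1.0 rad) and touching neither finger, so it has snapped home. I'll retreat upward and take new measurements.

Request:
carry_out:
  increments:
    - [180,[0,0,-30],0]
    - [180,[0,0,-30],0]
    - [100,[0,0,-30],0]
    - [0,[0,0,-30],0]
    - [0,[0,0,0],0]

```text
time: 7.1
tool_pos: [0.5059, 0.0032, 0.2498]
ee_rot: [-3.14, 0.01, -3.079]
wrist_force: [1.0, 0.0, -0.1]
width: 0.0482
finger_force: 0.0
```

```bash
python3 - <<'E'
from h import *
d=np.load('pics/w5.npz'); c={k:d[k] for k in d}
a=lambda x,y:(150+x*.3375,150+y*.3375)
for n,x,y,z in(('top far',682,52,.046),('top near',668,243,.046),('bot far',160,50,.034),('bot near',170,240,.034)): print(n,plane(c,*a(x,y),z).round(4))
im,c=snap('wrist','w6'); np.savez('pics/w6.npz',T=c['T'],cx=c['cx'],cy=c['cy'],vfov=c['vfov'])
o=robot.get_obs();print(o['time'],o['tool_pos'],o['joint_positions'].round(2))
E
```

```text
top far [0.4662 0.1047 0.046 ]
top near [0.5256 0.1104 0.046 ]
bot far [ 0.4773 -0.0492  0.034 ]
bot near [ 0.5392 -0.0452  0.034 ]
7.15 [0.50490142 0.00325986 0.24689012] [-0.11 -0.02  1.43  0.    1.73 -1.74]
```

View pics/w6.png

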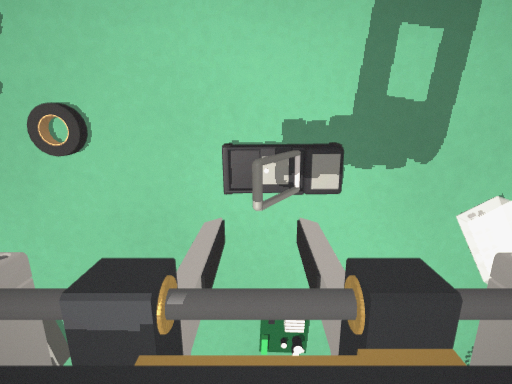

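The stand is open on the meter, with the bar at (258,180) and the meter at u 223–342. The whole meter has slid only about 2 mm. Next I'll turn the hand 90° and grip across the width near y=+47.

Request:
carry_out:
  increments:
    - [0,[0,0,0],7.5]
    - [0,[0,0,0],7.5]
    - [0,[0,0,0],7.5]
    - [0,[0,0,0],7.5]
    - [0,[0,0,0],7.5]
    - [0,[0,0,0],7.5]
    - [0,[0,0,0],7.5]
    - [0,[0,0,0],7.5]

```text
time: 7.95
tool_pos: [0.5029, 0.0035, 0.2419]
ee_rot: [-3.139, -0.003, 2.151]
wrist_force: [0.2, -0.1, 1.0]
width: 0.0941
finger_force: 0.0
```

Request:
carry_out:
  increments:
    - [0,[0,0,0],7.5]
    - [0,[0,0,0],7.5]
    - [0,[0,0,0],7.5]
    - [0,[0,0,0],7.5]
    - [0,[37,0,0],0]
    - [0,[37,0,0],0]
    - [0,[0,0,40],0]
    - [0,[0,0,0],0]

```text
time: 8.75
tool_pos: [0.4943, 0.0779, 0.1962]
ee_rot: [-3.126, -0.0, 1.635]
wrist_force: [-0.4, -0.5, -1.1]
width: 0.0942
finger_force: 0.0
```

Request:
carry_out:
  increments:
    - [0,[0,0,40],0]
    - [0,[0,0,30],0]
    - [0,[0,0,20],0]
    - [0,[0,0,0],0]
    - [0,[0,0,0],0]

```text
time: 9.25
tool_pos: [0.4993, 0.0768, 0.1149]
ee_rot: [-3.141, 0.0, 1.632]
wrist_force: [0.2, 0.3, 0.5]
width: 0.0942
finger_force: 0.0
```

```bash
python3 - <<'E'
from h import *
im,c=snap('wrist','w7'); np.savez('pics/w7.npz',T=c['T'],cx=c['cx'],cy=c['cy'],vfov=c['vfov'])
o=robot.get_obs();print(o['time'],o['tool_pos'],o['ee_rot'],o['width'],o['wrist_force'],o['joint_positions'].round(2))
E
```

```text
9.3 [0.50004494 0.07697549 0.11593351] [3.13968001e+00 3.65254188e-05 1.63244226e+00] 0.09399219549365712 [ 0.28879817  0.11212997 -1.33028791] [ 0.04  0.03  1.64  0.    1.47 -0.02]
```

View pics/w7.png

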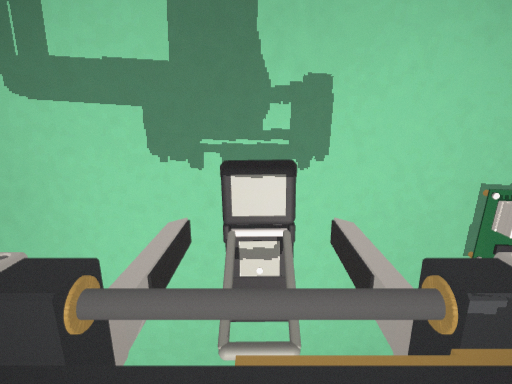

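The meter is centred in the jaws: u 221–297 against fingertips at 190 and 332, with the top end at v≈161. That was the tenth picture, so from here I work from numbers only. Next I'll descend and grip gently.

Request:
carry_out:
  increments:
    - [0,[0,0,30],0]
    - [0,[0,0,30],0]
    - [0,[0,0,25],0]
    - [0,[0,0,12],0]
    - [0,[0,0,0],0]
    - [60,[0,0,0],0]
    - [78,[0,0,0],0]
    - [78,[0,0,0],0]

```text
time: 10.1
tool_pos: [0.5004, 0.0774, 0.0192]
ee_rot: [3.138, 0.0, 1.633]
wrist_force: [0.5, 0.1, -0.7]
width: 0.0734
finger_force: 0.0
```

Request:
carry_out:
  increments:
    - [81,[0,0,0],0]
    - [81,[0,0,0],0]
    - [81,[0,0,0],0]

```text
time: 10.4
tool_pos: [0.4985, 0.0773, 0.0175]
ee_rot: [-3.14, -0.0, 1.633]
wrist_force: [-2.5, -0.3, 2.5]
width: 0.0639
finger_force: 1.3
```

Request:
carry_out:
  increments:
    - [82,[0,0,0],0]
    - [82,[0,0,0],0]
    - [82,[0,0,0],0]

```text
time: 10.7
tool_pos: [0.4987, 0.0774, 0.0175]
ee_rot: [-3.141, -0.0, 1.633]
wrist_force: [-4.4, -0.4, 4.1]
width: 0.064
finger_force: 8.5
```

```bash
python3 - <<'E'
from h import *
d=np.load('pics/w7.npz'); c={k:d[k] for k in d}
for u,v,z in((222,161,.046),(296,161,.046),(260,232.5,.0455)): print(plane(c,u,v,z).round(4))
E
```

```text
[0.4661 0.1137 0.046 ]
[0.527  0.1174 0.046 ]
[0.5013 0.0524 0.0455]
```

Request:
carry_out:
  increments:
    - [82,[-2.8,0,-12.6],0]
    - [82,[-4.2,0,-12.2],0]
    - [82,[-5.3,0,-11.8],0]
    - [82,[-6.4,0,-11.1],0]
    - [82,[0,0,0],0]
    - [82,[0,0,0],0]

```text
time: 11.3
tool_pos: [0.5018, 0.0585, 0.0665]
ee_rot: [3.138, -0.0, 1.633]
wrist_force: [1.9, 1.4, -1.2]
width: 0.0641
finger_force: 8.8
```

```bash
cat >> h.py <<'E'
def label(f):
    im,c=snap('wrist',f); np.savez('pics/%s.npz'%f,T=c['T'],cx=c['cx'],cy=c['cy'],vfov=c['vfov'])
    hsv=cv2.cvtColor(im,cv2.COLOR_BGR2HSV); m=((hsv[...,1]<40)&(hsv[...,2]>90)).astype(np.uint8)
    n,_,st,_=cv2.connectedComponentsWithStats(m[:,200:320]); print([s.tolist() for s in st[1:] if s[4]>60])
    o=robot.get_obs(); p=o['tool_pos']; Rt=R.from_euler('xyz',o['ee_rot']).as_matrix(); print(o['time'],p.round(4),o['width'],o['wrist_force'].round(1),o['finger_force'].round(1))
    G=p-.005*Rt[:,2]; f=Rt[:,0]; f=np.array([f[0],f[1],0])/np.hypot(*f[:2]); g=np.array([0,0,1.])
    for th in(0,.2,.4,.6,.8,1,1.2,1.4,1.57,1.8,2.0):
        Y=f*np.cos(th)+g*np.sin(th); Z=-f*np.sin(th)+g*np.cos(th)
        q=lambda y,z:np.round(proj(c,G+Y*(y-.047)+Z*(z-.002)))[1]
        print(th,'labtop',q(.072,.026),'labbot',q(.036,.026),'topend',q(.08,.026),q(.08,-.02))
E
python3 - <<'E'
from h import *
d=np.load('pics/w7.npz'); c={k:d[k] for k in d}
for v in (177,223): print((plane(c,260,v,.046)[1]-.0302)*1000)
label('w8')
E
```

```text
71.98245754165175
31.218405445021514
[[14, 230, 94, 49, 4311], [0, 283, 120, 72, 5119]]Traceback (most recent call last):
  File "<stdin>", line 4, in <module>
  File "h.py", line 18, in label
    o=robot.get_obs(); p=o['tool_pos']; Rt=R.from_euler('xyz',o['ee_rot']).as_matrix(); print(o['time'],p.round(4),o['width'],o['wrist_force'].round(1),o['finger_force'].round(1))
                                                                                                                                                        ^^^^^^^^^^^^^^^^^^^^^^^
AttributeError: 'float' object has no attribute 'round'
```

```bash
sed -i "s/,o\['finger_force'\].round(1))/,o['finger_force'])/; s/labbot',q(.036/labbot',q(.031/" h.py
python3 - <<'E'
from h import *
label('w9')
im=cv2.imread('pics/w9.png').mean(2).astype(int); print([(v,im[v,260]) for v in range(120,300,4)])
E
```

```text
[[14, 229, 94, 50, 4303], [0, 283, 120, 72, 5135]]
11.4 [0.5012 0.0589 0.0658] 0.06392688572138422 [ 0.4  1.1 -0.7] 9.22357052564621
0 labtop 216.0 labbot 287.0 topend 201.0 181.0
0.2 labtop 229.0 labbot 291.0 topend 215.0 178.0
0.4 labtop 243.0 labbot 292.0 topend 231.0 176.0
0.6 labtop 257.0 labbot 291.0 topend 249.0 178.0
0.8 labtop 271.0 labbot 288.0 topend 266.0 182.0
1 labtop 282.0 labbot 283.0 topend 282.0 190.0
1.2 labtop 292.0 labbot 278.0 topend 296.0 201.0
1.4 labtop 298.0 labbot 271.0 topend 305.0 215.0
1.57 labtop 301.0 labbot 264.0 topend 311.0 228.0
1.8 labtop 303.0 labbot 255.0 topend 314.0 247.0
2.0 labtop 301.0 labbot 247.0 topend 314.0 264.0
[(120, np.int64(121)), (124, np.int64(120)), (128, np.int64(118)), (132, np.int64(120)), (136, np.int64(119)), (140, np.int64(121)), (144, np.int64(119)), (148, np.int64(120)), (152, np.int64(120)), (156, np.int64(116)), (160, np.int64(118)), (164, np.int64(117)), (168, np.int64(118)), (172, np.int64(64)), (176, np.int64(51)), (180, np.int64(50)), (184, np.int64(51)), (188, np.int64(50)), (192, np.int64(49)), (196, np.int64(51)), (200, np.int64(49)), (204, np.int64(46)), (208, np.int64(50)), (212, np.int64(50)), (216, np.int64(55)), (220, np.int64(56)), (224, np.int64(62)), (228, np.int64(51)), (232, np.int64(133)), (236, np.int64(132)), (240, np.int64(132)), (244, np.int64(132)), (248, np.int64(133)), (252, np.int64(131)), (256, np.int64(131)), (260, np.int64(132)), (264, np.int64(133)), (268, np.int64(220)), (272, np.int64(220)), (276, np.int64(219)), (280, np.int64(76)), (284, np.int64(221)), (288, np.int64(219)), (292, np.int64(102)), (296, np.int64(111))]
```

Request:
carry_out:
  increments:
    - [82,[-7.4,0,-10.2],0]
    - [82,[-8.4,0,-9.4],0]
    - [82,[-9.3,0,-8.5],0]
    - [82,[-10.1,0,-7.6],0]
    - [82,[0,0,0],0]
    - [82,[0,0,0],0]

```text
time: 12.0
tool_pos: [0.5029, 0.023, 0.1013]
ee_rot: [3.14, 0.0, 1.632]
wrist_force: [0.3, 0.6, -1.2]
width: 0.0641
finger_force: 8.1
```

```bash
python3 - <<'E'
from h import *
label('w10')
im=cv2.imread('pics/w10.png'); g=im.mean(2).astype(int); print([(v,g[v,260]) for v in range(150,300,4)])
E
```

```text
[[92, 236, 25, 7, 125], [0, 246, 120, 109, 7789]]
12.05 [0.5028 0.0232 0.1013] 0.06360600401860227 [-0.5 -0.2 -2.3] 8.137384839355946
0 labtop 216.0 labbot 288.0 topend 201.0 181.0
0.2 labtop 229.0 labbot 291.0 topend 215.0 178.0
0.4 labtop 243.0 labbot 292.0 topend 232.0 177.0
0.6 labtop 258.0 labbot 291.0 topend 249.0 178.0
0.8 labtop 271.0 labbot 288.0 topend 267.0 183.0
1 labtop 283.0 labbot 283.0 topend 283.0 190.0
1.2 labtop 292.0 labbot 278.0 topend 296.0 201.0
1.4 labtop 299.0 labbot 271.0 topend 306.0 215.0
1.57 labtop 302.0 labbot 265.0 topend 311.0 228.0
1.8 labtop 303.0 labbot 255.0 topend 315.0 248.0
2.0 labtop 301.0 labbot 247.0 topend 314.0 264.0
[(150, np.int64(121)), (154, np.int64(119)), (158, np.int64(118)), (162, np.int64(119)), (166, np.int64(119)), (170, np.int64(49)), (174, np.int64(54)), (178, np.int64(50)), (182, np.int64(49)), (186, np.int64(52)), (190, np.int64(53)), (194, np.int64(52)), (198, np.int64(54)), (202, np.int64(53)), (206, np.int64(52)), (210, np.int64(52)), (214, np.int64(52)), (218, np.int64(54)), (222, np.int64(54)), (226, np.int64(56)), (230, np.int64(52)), (234, np.int64(55)), (238, np.int64(55)), (242, np.int64(53)), (246, np.int64(123)), (250, np.int64(124)), (254, np.int64(124)), (258, np.int64(122)), (262, np.int64(195)), (266, np.int64(208)), (270, np.int64(209)), (274, np.int64(247)), (278, np.int64(208)), (282, np.int64(247)), (286, np.int64(55)), (290, np.int64(99)), (294, np.int64(104)), (298, np.int64(110))]
```

```bash
cat >> h.py <<'E'
def side(f,a=None):
    im,c=snap('scene',f)
    o=robot.get_obs();p=o['tool_pos']; u0,v0=[int(round(t)) for t in proj(c,p+[.035,0,0])]
    print('tcp px',u0,v0,'z',p.round(4),o['wrist_force'].round(1),o['finger_force'])
    hsv=cv2.cvtColor(im,cv2.COLOR_BGR2HSV)
    green=(abs(hsv[...,0].astype(int)-75)<18)&(hsv[...,1]>90)
    for v in range(v0-30,v0+45,2): 
        r=np.where(~green[v,u0-50:u0+50])[0]+u0-50
        if len(r):
            s=np.split(r,np.where(np.diff(r)>1)[0]+1); print(v,[(int(x[0]),int(x[-1])) for x in s])
    o_,d=ray(c,u0,v0)
    return c
def atx(c,u,v,x):
    o,d=ray(c,u,v); return (o+d*(x-o[0])/d[0]).round(4)
E
python3 - <<'E'
from h import *
c=side('s1')
E
```

```text
tcp px 283 172 z [0.5028 0.0233 0.1012] [ 0.6 -0.2 -1.6] 8.142902255058289
142 [(275, 286), (288, 292)]
144 [(275, 286), (288, 292)]
146 [(276, 295), (314, 314)]
148 [(275, 297), (315, 315), (322, 322)]
150 [(275, 297), (315, 315), (321, 321)]
152 [(275, 298), (309, 309)]
154 [(275, 298)]
156 [(275, 298), (319, 319)]
158 [(248, 254), (275, 297), (310, 310)]
160 [(247, 264), (275, 297)]
162 [(247, 250), (258, 295)]
164 [(248, 250), (268, 295), (305, 306)]
166 [(247, 252), (274, 289), (291, 296)]
168 [(248, 263), (272, 296)]
170 [(255, 296), (306, 306)]
172 [(265, 294)]
174 [(265, 292)]
176 [(262, 290), (322, 322)]
178 [(260, 284), (293, 293), (312, 312), (316, 316)]
180 [(258, 278), (280, 282), (310, 310)]
182 [(257, 259), (261, 280)]
184 [(257, 257), (259, 276)]
186 [(258, 265), (267, 276), (297, 297), (331, 331)]
188 [(257, 266), (268, 271)]
190 [(258, 261), (263, 266), (268, 269), (280, 280), (289, 289)]
192 [(260, 266)]
194 [(261, 261), (263, 263)]
198 [(304, 304)]
```

```bash
python3 - <<'E'
from h import *
c=robot.get_calibration('scene')
for u,v in((296.5,170),(290.5,176),(282.5,180),(276.5,185),(270,189),(264,192.5),(258,191),(257,184),(247,162)): print(u,v,atx(c,u,v,.536))
E
```

```text
296.5 170 [0.536  0.0672 0.1097]
290.5 176 [0.536  0.0481 0.0841]
282.5 180 [0.536  0.0213 0.0666]
276.5 185 [0.536  0.0011 0.0443]
270 189 [ 0.536  -0.0214  0.026 ]
264 192.5 [ 0.536  -0.0426  0.0098]
258 191 [ 0.536  -0.0638  0.0169]
257 184 [ 0.536  -0.0667  0.049 ]
247 162 [ 0.536  -0.0982  0.1439]
```

Request:
carry_out:
  increments:
    - [81.7,[0,0,0],0]
    - [81.7,[0,0,-4],0]
    - [81.7,[0,0,0],0]
    - [81.7,[0,0,0],0]

```text
time: 12.5
tool_pos: [0.5022, 0.0239, 0.1049]
ee_rot: [-3.141, -0.001, 1.633]
wrist_force: [-0.4, -0.3, -1.9]
width: 0.0637
finger_force: 4.3
```

```bash
cat >> h.py <<'E'
def sd2(f):
    im,c=snap('scene',f); o=robot.get_obs();p=o['tool_pos']; print(o['time'],p.round(4),o['wrist_force'].round(1),o['finger_force'],o['width'])
    hsv=cv2.cvtColor(im,cv2.COLOR_BGR2HSV); green=(abs(hsv[...,0].astype(int)-75)<18)&(hsv[...,1]>90)
    u0,v0=[int(round(t)) for t in proj(c,p+[.035,0,0])]
    for v in range(v0-24,v0+34,2):
        r=np.where(~green[v,u0-50:u0+30])[0]+u0-50
        if len(r):
            s=[x for x in np.split(r,np.where(np.diff(r)>2)[0]+1) if len(x)>2]
            print(v,[(int(x[0]),int(x[-1]),atx(c,x[0],v,.534)[1:].tolist(),atx(c,x[-1]+1,v,.534)[1:].tolist()) for x in s])
E
python3 - <<'E'
from h import *
sd2('s2')
E
```

```text
12.55 [0.5022 0.0239 0.1049] [-0.2  0.1 -2.6] 4.266638215631247 0.063861896831075
147 [(275, 297, [-0.0062, 0.2015], [0.0674, 0.201])]
149 [(276, 297, [-0.0029, 0.1937], [0.0678, 0.1933])]
151 [(276, 298, [-0.0028, 0.1859], [0.0715, 0.1855])]
153 [(275, 298, [-0.0059, 0.1781], [0.0719, 0.1776])]
155 [(275, 298, [-0.0058, 0.1702], [0.0723, 0.1697])]
157 [(275, 298, [-0.0057, 0.1622], [0.0728, 0.1617])]
159 [(248, 259, [-0.0945, 0.1546], [-0.055, 0.1544]), (276, 297, [-0.0023, 0.1541], [0.0699, 0.1537])]
161 [(248, 295, [-0.0948, 0.1465], [0.0638, 0.1456])]
163 [(247, 251, [-0.0984, 0.1383], [-0.0818, 0.1382]), (264, 295, [-0.0419, 0.138], [0.0642, 0.1374])]
165 [(248, 251, [-0.0954, 0.13], [-0.082, 0.1299]), (274, 293, [-0.0086, 0.1295], [0.058, 0.1292])]
167 [(248, 257, [-0.0957, 0.1216], [-0.0621, 0.1214]), (273, 296, [-0.0118, 0.1212], [0.0684, 0.1208])]
169 [(249, 297, [-0.0926, 0.1132], [0.0722, 0.1124])]
171 [(260, 296, [-0.0556, 0.1045], [0.0693, 0.1039])]
173 [(266, 293, [-0.0353, 0.0958], [0.0596, 0.0954])]
175 [(263, 291, [-0.0456, 0.0872], [0.0532, 0.0868])]
177 [(261, 287, [-0.0525, 0.0785], [0.0399, 0.0781])]
179 [(259, 283, [-0.0595, 0.0697], [0.0265, 0.0694])]
181 [(259, 281, [-0.0596, 0.0608], [0.0198, 0.0605])]
183 [(260, 280, [-0.0563, 0.0518], [0.0166, 0.0516])]
185 [(259, 277, [-0.0599, 0.0428], [0.0064, 0.0426])]
187 [(259, 274, [-0.06, 0.0337], [-0.004, 0.0335])]
189 [(259, 272, [-0.0602, 0.0244], [-0.0109, 0.0243])]
191 [(260, 268, [-0.0568, 0.0151], [-0.0249, 0.015])]
193 [(262, 266, [-0.0498, 0.0057], [-0.032, 0.0056])]
197 []
199 []
```

Request:
carry_out:
  increments:
    - [81.8,[-11.3,0,-5],0]
    - [81.8,[-11.9,0,-4.2],0]
    - [81.8,[-12.3,0,-3],0]
    - [81.8,[-12.6,0,-2],0]
    - [81.8,[0,0,0],0]
    - [81.8,[0,0,0],0]

```text
time: 13.15
tool_pos: [0.5061, -0.0254, 0.1204]
ee_rot: [3.14, 0.001, 1.632]
wrist_force: [-1.9, 0.4, 4.6]
width: 0.064
finger_force: 6.5
```

```bash
python3 - <<'E'
from h import *
sd2('s3')
E
```

```text
13.2 [ 0.506  -0.0251  0.1203] [-2.5  1.6  3.9] 6.47691898047924 0.06365495275370493
144 [(260, 282, [-0.0542, 0.2133], [0.0191, 0.2128])]
146 [(260, 281, [-0.0543, 0.2056], [0.0161, 0.2052])]
148 [(260, 282, [-0.0544, 0.1979], [0.0195, 0.1975])]
150 [(259, 282, [-0.0577, 0.1902], [0.0197, 0.1897])]
152 [(259, 282, [-0.0579, 0.1824], [0.0199, 0.1819])]
154 [(260, 282, [-0.0547, 0.1744], [0.0202, 0.174])]
156 [(260, 282, [-0.0548, 0.1665], [0.0204, 0.166])]
158 [(265, 282, [-0.0385, 0.1583], [0.0206, 0.158])]
160 [(263, 283, [-0.0451, 0.1503], [0.0241, 0.1499])]
162 [(242, 283, [-0.1149, 0.1425], [0.0244, 0.1417])]
164 [(236, 259, [-0.1353, 0.1343], [-0.0552, 0.1339]), (263, 282, [-0.0452, 0.1339], [0.0213, 0.1335])]
166 [(236, 239, [-0.1358, 0.126], [-0.1224, 0.1259]), (263, 281, [-0.0453, 0.1256], [0.0182, 0.1252])]
168 [(236, 239, [-0.1362, 0.1176], [-0.1228, 0.1175]), (263, 279, [-0.0454, 0.1172], [0.0117, 0.1169])]
170 [(235, 239, [-0.1401, 0.1091], [-0.1232, 0.1091]), (249, 278, [-0.0927, 0.1089], [0.0085, 0.1085])]
172 [(235, 277, [-0.1406, 0.1006], [0.0053, 0.0999])]
174 [(236, 246, [-0.1377, 0.0919], [-0.1001, 0.0918]), (259, 275, [-0.0592, 0.0916], [-0.0013, 0.0914])]
176 [(258, 274, [-0.0627, 0.0829], [-0.0046, 0.0827])]
178 [(257, 272, [-0.0663, 0.0742], [-0.0114, 0.0739])]
180 [(255, 271, [-0.0734, 0.0653], [-0.0147, 0.0651])]
182 [(254, 271, [-0.077, 0.0564], [-0.0146, 0.0562])]
184 [(254, 271, [-0.0773, 0.0474], [-0.0146, 0.0472])]
186 [(254, 260, [-0.0775, 0.0383], [-0.053, 0.0382]), (263, 269, [-0.046, 0.0382], [-0.0215, 0.0381])]
188 [(255, 266, [-0.0742, 0.0291], [-0.032, 0.029])]
190 [(255, 266, [-0.0744, 0.0198], [-0.032, 0.0197])]
192 [(255, 264, [-0.0746, 0.0105], [-0.0391, 0.0104])]
194 [(258, 262, [-0.0641, 0.001], [-0.0462, 0.001])]
```

Request:
carry_out:
  increments:
    - [82,[-12.6,0,-1.5],0]
    - [82,[-12.7,0,-0.2],0]
    - [82,[-12.6,0,0.7],0]
    - [82,[-5.7,0,0.6],0]
    - [82,[0,0,0],0]
    - [82,[0,0,0],0]

```text
time: 13.8
tool_pos: [0.5086, -0.0691, 0.1196]
ee_rot: [3.141, 0.002, 1.632]
wrist_force: [-0.5, -1.1, 3.7]
width: 0.0641
finger_force: 8.4
```

```bash
python3 - <<'E'
from h import *
sd2('s4')
E
```

```text
13.85 [ 0.5086 -0.0687  0.1196] [-0.9 -1.6  3.1] 8.40112242847681 0.06382168615248812
145 [(246, 267, [-0.0991, 0.2097], [-0.0287, 0.2093])]
147 [(246, 267, [-0.0994, 0.2021], [-0.0287, 0.2016])]
149 [(246, 268, [-0.0997, 0.1943], [-0.0254, 0.1939])]
151 [(245, 269, [-0.1032, 0.1866], [-0.0222, 0.1861])]
153 [(245, 269, [-0.1035, 0.1787], [-0.0222, 0.1782])]
155 [(245, 269, [-0.1038, 0.1707], [-0.0221, 0.1703])]
157 [(246, 270, [-0.1008, 0.1627], [-0.0188, 0.1623])]
159 [(253, 269, [-0.078, 0.1545], [-0.022, 0.1542])]
161 [(253, 269, [-0.0783, 0.1464], [-0.022, 0.1461])]
163 [(249, 268, [-0.0918, 0.1382], [-0.0253, 0.1379])]
165 [(243, 268, [-0.1121, 0.1301], [-0.0253, 0.1296])]
167 [(237, 247, [-0.1326, 0.1218], [-0.0957, 0.1216]), (254, 263, [-0.0755, 0.1215], [-0.042, 0.1214])]
169 [(233, 242, [-0.1466, 0.1134], [-0.1128, 0.1133]), (254, 267, [-0.0757, 0.1131], [-0.0286, 0.1129])]
171 [(229, 236, [-0.1607, 0.105], [-0.1335, 0.1048]), (251, 266, [-0.0861, 0.1046], [-0.0319, 0.1044])]
173 [(229, 232, [-0.1613, 0.0964], [-0.1476, 0.0963]), (245, 267, [-0.1067, 0.0961], [-0.0285, 0.09
[... 412 characters left out ...]
]), (254, 266, [-0.0767, 0.0698], [-0.032, 0.0696])]
181 [(206, 209, [-0.2437, 0.0615], [-0.2298, 0.0614]), (229, 233, [-0.1637, 0.0612], [-0.1463, 0.0611]), (254, 265, [-0.0769, 0.0609], [-0.0354, 0.0607])]
183 [(206, 208, [-0.2447, 0.0525], [-0.2342, 0.0525]), (254, 265, [-0.0772, 0.0519], [-0.0354, 0.0518])]
185 [(206, 208, [-0.2457, 0.0434], [-0.2351, 0.0434]), (253, 263, [-0.0809, 0.0429], [-0.0424, 0.0427])]
187 [(253, 263, [-0.0811, 0.0337], [-0.0425, 0.0336])]
189 [(254, 263, [-0.0778, 0.0245], [-0.0425, 0.0244])]
191 [(254, 262, [-0.078, 0.0152], [-0.0461, 0.0151])]
193 [(254, 262, [-0.0782, 0.0058], [-0.0462, 0.0057])]
195 [(259, 262, [-0.0606, -0.0038], [-0.0463, -0.0038])]
197 []
```

Request:
carry_out:
  increments:
    - [82,[-9,0,-2],0]
    - [82,[-9,0,-0.6],0]
    - [82,[-9,0,0.6],0]
    - [82,[-9,0,1.3],0]
    - [82,[-9,0,2],0]
    - [82,[0,0,0],0]
    - [82,[0,0,0],0]

```text
time: 14.55
tool_pos: [0.511, -0.1135, 0.1179]
ee_rot: [-3.141, 0.0, 1.632]
wrist_force: [-1.0, 0.3, -4.7]
width: 0.0641
finger_force: 8.4
```

```bash
python3 - <<'E'
from h import *
sd2('s5')
E
```

```text
14.6 [ 0.511  -0.1131  0.1178] [ 0.2  0.6 -2.7] 8.347095261560753 0.06375012939497136
146 [(231, 252, [-0.1474, 0.2062], [-0.0768, 0.2058])]
148 [(232, 252, [-0.1447, 0.1985], [-0.077, 0.1981])]
150 [(232, 254, [-0.1452, 0.1907], [-0.0707, 0.1903])]
152 [(231, 255, [-0.1489, 0.1829], [-0.0676, 0.1824])]
154 [(231, 255, [-0.1494, 0.175], [-0.0678, 0.1745])]
156 [(231, 255, [-0.1499, 0.167], [-0.0679, 0.1665])]
158 [(231, 256, [-0.1505, 0.159], [-0.0648, 0.1585])]
160 [(240, 256, [-0.1212, 0.1507], [-0.0649, 0.1504])]
162 [(240, 255, [-0.1216, 0.1425], [-0.0684, 0.1422])]
164 [(238, 255, [-0.1286, 0.1343], [-0.0686, 0.134])]
166 [(234, 254, [-0.1425, 0.126], [-0.0721, 0.1257])]
168 [(230, 237, [-0.1565, 0.1177], [-0.1295, 0.1176]), (240, 255, [-0.1228, 0.1175], [-0.0689, 0.1173])]
170 [(225, 233, [-0.174, 0.1093], [-0.1435, 0.1091]), (240, 255, [-0.1232, 0.1091], [-0.0691, 0.1088])]
172 [(221, 229, [-0.1883, 0.1008], [-0.1576, 0.1007]), (240, 256, [-0.1236, 0.1005], [-0.0658, 0.1002])]
174 [(198, 202, [-0.2678, 0.0925], [-0.2507, 0.0924]), (219, 224, [-0.1958, 0.0922], [-0.1753, 0.0921
[... 593 characters left out ...]
 [-0.0976, 0.0654]), (250, 254, [-0.0907, 0.0654], [-0.0734, 0.0653])]
182 [(193, 209, [-0.2897, 0.0572], [-0.2302, 0.057]), (218, 225, [-0.2023, 0.0569], [-0.1744, 0.0568]), (245, 254, [-0.1083, 0.0565], [-0.0736, 0.0564])]
184 [(193, 209, [-0.2909, 0.0481], [-0.2312, 0.0479]), (245, 254, [-0.1087, 0.0475], [-0.0738, 0.0474])]
186 [(193, 205, [-0.2921, 0.039], [-0.2462, 0.0388]), (245, 254, [-0.109, 0.0384], [-0.074, 0.0383])]
188 [(195, 203, [-0.2862, 0.0297], [-0.2543, 0.0296]), (246, 253, [-0.1059, 0.0292], [-0.0777, 0.0291])]
190 [(245, 248, [-0.1097, 0.0199], [-0.0956, 0.0199])]
192 [(245, 253, [-0.1101, 0.0106], [-0.0781, 0.0105])]
194 [(245, 254, [-0.1105, 0.0011], [-0.0748, 0.001])]
```

Request:
carry_out:
  increments:
    - [82.2,[0,0,-5],0]
    - [82.2,[8,0,-2],0]
    - [82.2,[12,0,0],0]
    - [82.2,[15,0,0],0]
    - [82.2,[15,0,0],0]
    - [82.2,[12,0,0],0]
    - [82.2,[6,0,0],0]
    - [82.2,[0,0,3],0]

```text
time: 15.4
tool_pos: [0.507, -0.0439, 0.1225]
ee_rot: [3.141, 0.0, 1.635]
wrist_force: [-0.0, 0.3, -5.0]
width: 0.0641
finger_force: 11.0
```

Request:
carry_out:
  increments:
    - [82.2,[0,0,2],0]
    - [82.2,[0,0,1],0]
    - [82.2,[0,0,1],0]
    - [82.2,[0,0,0],0]
    - [82.2,[0,0,0],0]

```text
time: 15.9
tool_pos: [0.5068, -0.0453, 0.1182]
ee_rot: [3.141, -0.0, 1.633]
wrist_force: [-0.1, -0.1, -4.4]
width: 0.0639
finger_force: 11.0
```

```bash
python3 - <<'E'
from h import *
sd2('s6')
E
```

```text
15.95 [ 0.5068 -0.0452  0.1182] [ 0.4  0.7 -4.5] 10.983213547515334 0.0643877707842536
145 [(254, 275, [-0.0735, 0.2096], [-0.0031, 0.2091])]
147 [(254, 275, [-0.0736, 0.2019], [-0.003, 0.2014])]
149 [(254, 276, [-0.0738, 0.1942], [0.0003, 0.1937])]
151 [(253, 276, [-0.0772, 0.1864], [0.0004, 0.1859])]
153 [(253, 276, [-0.0774, 0.1785], [0.0006, 0.1781])]
155 [(253, 276, [-0.0776, 0.1706], [0.0007, 0.1701])]
157 [(253, 276, [-0.0778, 0.1626], [0.0009, 0.1621])]
159 [(260, 277, [-0.055, 0.1544], [0.0043, 0.1541])]
161 [(260, 275, [-0.0551, 0.1463], [-0.0022, 0.146])]
163 [(258, 276, [-0.0618, 0.1381], [0.0013, 0.1378])]
165 [(254, 276, [-0.0753, 0.1299], [0.0014, 0.1295])]
167 [(248, 257, [-0.0957, 0.1216], [-0.0621, 0.1214]), (261, 275, [-0.052, 0.1214], [-0.0018, 0.1212])]
169 [(245, 253, [-0.1061, 0.1132], [-0.0757, 0.1131]), (261, 276, [-0.0521, 0.113], [0.0017, 0.1127])]
171 [(241, 248, [-0.12, 0.1048], [-0.0929, 0.1047]), (259, 276, [-0.059, 0.1045], [0.0018, 0.1042])]
173 [(238, 243, [-0.1306, 0.0962], [-0.1102, 0.0961]), (256, 276, [-0.0693, 0.096], [0.002, 0.0957])]
175 [(238
[... 192 characters left out ...]
8]), (247, 254, [-0.1006, 0.0787], [-0.0731, 0.0786]), (264, 274, [-0.0422, 0.0785], [-0.0046, 0.0783])]
179 [(238, 250, [-0.132, 0.07], [-0.0871, 0.0698]), (264, 275, [-0.0423, 0.0697], [-0.001, 0.0695])]
181 [(238, 246, [-0.1324, 0.0611], [-0.1012, 0.061]), (264, 275, [-0.0423, 0.0608], [-0.0009, 0.0606])]
183 [(239, 241, [-0.1294, 0.0521], [-0.1189, 0.0521]), (263, 269, [-0.0459, 0.0518], [-0.0215, 0.0517])]
185 [(263, 275, [-0.0459, 0.0427], [-0.0006, 0.0426])]
187 [(264, 274, [-0.0425, 0.0336], [-0.004, 0.0335])]
189 [(265, 272, [-0.039, 0.0244], [-0.0109, 0.0243])]
191 [(264, 271, [-0.0426, 0.0151], [-0.0143, 0.015])]
193 [(264, 273, [-0.0427, 0.0057], [-0.0071, 0.0056])]
195 []
197 []
```

Request:
carry_out:
  increments:
    - [82.2,[0,0,1],0]
    - [82.2,[0,0,1],0]
    - [82.2,[0,0,1],0]
    - [82.2,[0,0,0],0]
    - [82.2,[0,0,0],0]

```text
time: 16.45
tool_pos: [0.5072, -0.0457, 0.1176]
ee_rot: [3.14, 0.002, 1.633]
wrist_force: [-2.9, -1.9, 6.2]
width: 0.0641
finger_force: 11.6
```

Request:
carry_out:
  increments:
    - [82.2,[0,0,1],0]
    - [82.2,[0,0,0],0]
    - [82.2,[0,0,0],0]

```text
time: 16.75
tool_pos: [0.5073, -0.0461, 0.1175]
ee_rot: [3.139, 0.003, 1.633]
wrist_force: [-3.9, -2.5, 8.4]
width: 0.0637
finger_force: 12.3
```

Request:
carry_out:
  increments:
    - [81.9,[0,0,0],0]
    - [81.9,[-6,0,0],0]
    - [81.9,[-6,0,0],0]
    - [81.9,[-6,0,0],0]
    - [81.9,[-6,0,0.6],0]
    - [81.9,[0,0,0],0]

```text
time: 17.35
tool_pos: [0.5087, -0.07, 0.1134]
ee_rot: [3.141, 0.001, 1.632]
wrist_force: [0.1, -0.4, -1.5]
width: 0.0642
finger_force: 7.0
```

```bash
python3 - <<'E'
from h import *
sd2('s7')
E
```

```text
17.4 [ 0.5087 -0.0698  0.1134] [ 0.7 -1.2 -1.5] 6.980320438742638 0.06400952710570404
147 [(246, 267, [-0.0994, 0.2021], [-0.0287, 0.2016])]
149 [(246, 267, [-0.0997, 0.1943], [-0.0287, 0.1939])]
151 [(245, 268, [-0.1032, 0.1866], [-0.0254, 0.1861])]
153 [(245, 268, [-0.1035, 0.1787], [-0.0254, 0.1782])]
155 [(245, 268, [-0.1038, 0.1707], [-0.0254, 0.1703])]
157 [(245, 268, [-0.1041, 0.1627], [-0.0254, 0.1623])]
159 [(246, 268, [-0.1011, 0.1546], [-0.0253, 0.1542])]
161 [(253, 268, [-0.0783, 0.1464], [-0.0253, 0.1461])]
163 [(253, 269, [-0.0785, 0.1382], [-0.022, 0.1379])]
165 [(253, 269, [-0.0787, 0.1299], [-0.0219, 0.1296])]
167 [(250, 269, [-0.089, 0.1216], [-0.0219, 0.1213])]
169 [(247, 268, [-0.0993, 0.1132], [-0.0252, 0.1128])]
171 [(244, 250, [-0.1098, 0.1047], [-0.0861, 0.1046]), (253, 270, [-0.0793, 0.1046], [-0.0184, 0.1043])]
173 [(241, 247, [-0.1204, 0.0962], [-0.0965, 0.0961]), (253, 270, [-0.0795, 0.096], [-0.0184, 0.0957])]
175 [(238, 244, [-0.131, 0.0876], [-0.1071, 0.0875]), (251, 271, [-0.0866, 0.0874], [-0.0149, 0.0871])]
177 [(206, 208, [-0.2418, 0.0793], [-0.2314
[... 498 characters left out ...]
0.0943, 0.0609]), (262, 271, [-0.0493, 0.0608], [-0.0147, 0.0607])]
183 [(206, 210, [-0.2447, 0.0525], [-0.2272, 0.0524]), (236, 245, [-0.1399, 0.0521], [-0.105, 0.052]), (263, 271, [-0.0459, 0.0518], [-0.0146, 0.0517])]
185 [(206, 208, [-0.2457, 0.0434], [-0.2351, 0.0434]), (235, 242, [-0.1439, 0.0431], [-0.1158, 0.043]), (263, 271, [-0.0459, 0.0427], [-0.0145, 0.0426])]
187 [(236, 240, [-0.1409, 0.0339], [-0.1233, 0.0338]), (264, 271, [-0.0425, 0.0336], [-0.0145, 0.0335])]
189 [(263, 271, [-0.0461, 0.0244], [-0.0144, 0.0243])]
191 [(264, 271, [-0.0426, 0.0151], [-0.0143, 0.015])]
193 [(263, 271, [-0.0462, 0.0057], [-0.0142, 0.0056])]
195 [(265, 269, [-0.0391, -0.0038], [-0.0213, -0.0039])]
```

Request:
carry_out:
  increments:
    - [81.9,[-6,0,1.2],0]
    - [81.9,[-6,0,1.4],0]
    - [81.9,[-6,0,1.7],0]
    - [81.9,[-5.5,0,1.8],0]
    - [81.9,[0,0,0],0]
    - [81.9,[0,0,0],0]

```text
time: 18.0
tool_pos: [0.5101, -0.0933, 0.1077]
ee_rot: [3.141, 0.001, 1.632]
wrist_force: [1.2, -1.2, 2.1]
width: 0.0639
finger_force: 6.8
```

```bash
python3 - <<'E'
from h import *
sd2('s8')
E
```

```text
18.05 [ 0.5101 -0.093   0.1078] [ 0.6 -2.1  2.7] 6.825479194521904 0.06393005970982199
148 [(238, 260, [-0.1253, 0.1984], [-0.0512, 0.1979])]
150 [(238, 260, [-0.1257, 0.1906], [-0.0513, 0.1901])]
152 [(238, 261, [-0.1261, 0.1828], [-0.0481, 0.1823])]
154 [(238, 261, [-0.1265, 0.1749], [-0.0482, 0.1744])]
156 [(237, 262, [-0.1302, 0.1669], [-0.045, 0.1664])]
158 [(238, 263, [-0.1274, 0.1588], [-0.0418, 0.1584])]
160 [(238, 263, [-0.1278, 0.1507], [-0.0418, 0.1503])]
162 [(246, 264, [-0.1016, 0.1424], [-0.0385, 0.1421])]
164 [(246, 258, [-0.1019, 0.1342], [-0.0586, 0.1339]), (261, 265, [-0.0519, 0.1339], [-0.0353, 0.1338])]
166 [(246, 265, [-0.1022, 0.1258], [-0.0353, 0.1255])]
168 [(246, 266, [-0.1025, 0.1174], [-0.0319, 0.1171])]
170 [(246, 267, [-0.1029, 0.109], [-0.0286, 0.1086])]
172 [(244, 268, [-0.11, 0.1004], [-0.0252, 0.1001])]
174 [(200, 203, [-0.261, 0.0925], [-0.2472, 0.0924]), (241, 268, [-0.1206, 0.0919], [-0.0251, 0.0915])]
176 [(199, 207, [-0.2655, 0.0837], [-0.2344, 0.0836]), (239, 243, [-0.1278, 0.0832], [-0.1107, 0.0831]), (247, 254, [-0.1004, 0.0831], [-0.073, 0.08
[... 691 characters left out ...]
, 0.048], [-0.2312, 0.0479]), (234, 237, [-0.1471, 0.0476], [-0.1331, 0.0476]), (240, 245, [-0.1261, 0.0476], [-0.1052, 0.0475]), (261, 271, [-0.0529, 0.0473], [-0.0146, 0.0472])]
186 [(199, 206, [-0.2709, 0.0389], [-0.2427, 0.0388]), (234, 242, [-0.1476, 0.0385], [-0.116, 0.0384]), (261, 272, [-0.053, 0.0382], [-0.011, 0.0381])]
188 [(199, 202, [-0.272, 0.0297], [-0.2578, 0.0296]), (234, 240, [-0.1482, 0.0293], [-0.1235, 0.0292]), (262, 270, [-0.0495, 0.029], [-0.0179, 0.0289])]
190 [(234, 238, [-0.1487, 0.02], [-0.131, 0.02]), (263, 272, [-0.0461, 0.0197], [-0.0108, 0.0196])]
192 [(263, 271, [-0.0462, 0.0104], [-0.0143, 0.0103])]
194 [(263, 268, [-0.0462, 0.001], [-0.0249, 0.0009])]
196 []
```

Request:
carry_out:
  increments:
    - [81.9,[-6,0,2],0]
    - [81.9,[-6,0,2.2],0]
    - [81.9,[-5,0,2],0]
    - [81.9,[0,0,0],0]
    - [81.9,[0,0,0],0]

```text
time: 18.55
tool_pos: [0.5109, -0.1099, 0.1013]
ee_rot: [3.141, 0.0, 1.633]
wrist_force: [1.7, -1.7, 3.2]
width: 0.0637
finger_force: 7.4
```

```bash
python3 - <<'E' | awk '{v=$1} v<20||v>168||/\./&&NR==1'
from h import *
sd2('s9')
E
```

```text
18.6 [ 0.5109 -0.1097  0.1014] [ 1.4 -1.8  2.8] 7.368456423282623 0.06348487841936747
170 [(241, 256, [-0.1198, 0.109], [-0.0657, 0.1088]), (259, 264, [-0.0589, 0.1088], [-0.0387, 0.1087])]
172 [(241, 266, [-0.1202, 0.1005], [-0.0319, 0.1001])]
174 [(199, 203, [-0.2644, 0.0925], [-0.2472, 0.0924]), (241, 248, [-0.1206, 0.0919], [-0.0933, 0.0917]), (251, 268, [-0.0864, 0.0917], [-0.0251, 0.0915])]
176 [(194, 207, [-0.2827, 0.0838], [-0.2344, 0.0836]), (240, 268, [-0.1244, 0.0832], [-0.0251, 0.0828])]
178 [(194, 207, [-0.2839, 0.075], [-0.2353, 0.0748]), (238, 250, [-0.1317, 0.0744], [-0.087, 0.0742]), (255, 269, [-0.0732, 0.0742], [-0.0217, 0.074])]
180 [(194, 209, [-0.285, 0.0661], [-0.2293, 0.0659]), (237, 240, [-0.1356, 0.0656], [-0.1218, 0.0655]), (244, 248, [-0.1114, 0.0655], [-0.0941, 0.0654]), (255, 270, [-0.0734, 0.0653], [-0.0182, 0.0651])]
182 [(194, 197, [-0.2862, 0.0571], [-0.2722, 0.0571]), (201, 209, [-0.2617, 0.0571], [-0.2302, 0.057]), (235, 238, [-0.1431, 0.0566], [-0.1292, 0.0566]), (242, 246, [-0.1187, 0.0566], [-0.1014, 0.0565]), (256, 271, [-0.0701, 0.0564], [-0.0146, 0.0562])]
184 [(194, 208, [-0.2873, 0.0481], [-0.2347, 0.0479]), (234, 237, [-0.1471, 0.0476], [-0.1331, 0.0476]), (241, 244, [-0.1226, 0.0475], [-0.1087, 0.0475]), (258, 271, [-0.0633, 0.0473], [-0.0146, 0.0472])]
186 [(194, 207, [-0.2885, 0.039], [-0.2391, 0.0388]), (234, 242, [-0.1476, 0.0385], [-0.116, 0.0384]), (259, 271, [-0.06, 0.0382], [-0.0145, 0.0381])]
188 [(197, 201, [-0.2791, 0.0297], [-0.2614, 0.0297]), (234, 241, [-0.1482, 0.0293], [-0.12, 0.0292]), (260, 272, [-0.0566, 0.029], [-0.0109, 0.0289])]
190 [(234, 239, [-0.1487, 0.02], [-0.1275, 0.02]), (261, 271, [-0.0532, 0.0198], [-0.0143, 0.0197])]
192 [(234, 237, [-0.1493, 0.0107], [-0.135, 0.0106]), (262, 271, [-0.0497, 0.0104], [-0.0143, 0.0103])]
194 [(263, 267, [-0.0462, 0.001], [-0.0284, 0.0009])]
```

Request:
carry_out:
  increments:
    - [81.9,[-4,0,1.8],0]
    - [81.9,[-3,0,1.4],0]
    - [81.9,[0,0,0],0]
    - [81.9,[0,0,0],0]

```text
time: 19.0
tool_pos: [0.5114, -0.1167, 0.0982]
ee_rot: [3.141, 0.0, 1.633]
wrist_force: [0.9, -2.5, 5.4]
width: 0.0638
finger_force: 7.8
```

```bash
python3 - <<'E' | awk '{v=$1} v<20||v>178||/\./&&NR==1'
from h import *
sd2('s10')
E
```

```text
19.05 [ 0.5113 -0.1166  0.0982] [ 1.4 -2.6  2.9] 7.747924113997158 0.06417925791759782
179 [(192, 208, [-0.2914, 0.0706], [-0.2323, 0.0704]), (238, 248, [-0.132, 0.07], [-0.094, 0.0698]), (255, 270, [-0.0733, 0.0698], [-0.0182, 0.0696])]
181 [(192, 198, [-0.2926, 0.0617], [-0.2681, 0.0616]), (202, 209, [-0.2577, 0.0615], [-0.2298, 0.0614]), (236, 239, [-0.1394, 0.0611], [-0.1255, 0.0611]), (243, 247, [-0.1151, 0.061], [-0.0977, 0.061]), (256, 270, [-0.07, 0.0609], [-0.0181, 0.0607])]
183 [(192, 209, [-0.2938, 0.0527], [-0.2307, 0.0524]), (235, 238, [-0.1433, 0.0521], [-0.1294, 0.0521]), (241, 245, [-0.1224, 0.0521], [-0.105, 0.052]), (256, 271, [-0.0702, 0.0519], [-0.0146, 0.0517])]
185 [(192, 209, [-0.295, 0.0436], [-0.2316, 0.0434]), (234, 237, [-0.1474, 0.0431], [-0.1333, 0.043]), (240, 243, [-0.1263, 0.043], [-0.1123, 0.043]), (257, 271, [-0.0669, 0.0428], [-0.0145, 0.0426])]
187 [(193, 205, [-0.2927, 0.0344], [-0.2467, 0.0342]), (234, 242, [-0.1479, 0.0339], [-0.1162, 0.0338]), (258, 271, [-0.0635, 0.0337], [-0.0145, 0.0335])]
189 [(234, 240, [-0.1484, 0.0247], [-0.1237, 0.0246]), (260, 271, [-0.0566, 0.0244], [-0.0144, 0.0243])]
191 [(234, 239, [-0.149, 0.0154], [-0.1277, 0.0153]), (264, 271, [-0.0426, 0.0151], [-0.0143, 0.015])]
193 [(234, 237, [-0.1495, 0.0059], [-0.1353, 0.0059]), (262, 270, [-0.0498, 0.0057], [-0.0178, 0.0056])]
195 []
```

Request:
carry_out:
  increments:
    - [81.9,[-3,0,1.3],0]
    - [81.9,[0,0,0],0]
    - [81.9,[0,0,0],0]

```text
time: 19.35
tool_pos: [0.5115, -0.1195, 0.0969]
ee_rot: [3.141, 0.0, 1.633]
wrist_force: [1.3, -2.9, 4.9]
width: 0.0641
finger_force: 8.1
```

Request:
carry_out:
  increments:
    - [81.9,[-3,0,1.3],0]
    - [81.9,[0,0,0],0]
    - [81.9,[0,0,0],0]

```text
time: 19.65
tool_pos: [0.5116, -0.1225, 0.0954]
ee_rot: [3.142, 0.0, 1.633]
wrist_force: [1.1, -2.6, 3.6]
width: 0.0642
finger_force: 8.4
```

```bash
python3 - <<'E' | awk '{v=$1} v<20||v>178||/\./&&NR==1'
from h import *
sd2('s11')
E
```

```text
19.7 [ 0.5116 -0.1225  0.0955] [ 1.5 -0.9  2.8] 8.372264285781057 0.06388748134963804
179 [(191, 208, [-0.2949, 0.0706], [-0.2323, 0.0704]), (238, 250, [-0.132, 0.07], [-0.0871, 0.0698]), (253, 269, [-0.0802, 0.0698], [-0.0216, 0.0696])]
181 [(191, 198, [-0.2961, 0.0617], [-0.2681, 0.0616]), (202, 209, [-0.2577, 0.0615], [-0.2298, 0.0614]), (236, 240, [-0.1394, 0.0611], [-0.122, 0.0611]), (243, 246, [-0.1151, 0.061], [-0.1012, 0.061]), (254, 269, [-0.0769, 0.0609], [-0.0216, 0.0607])]
183 [(191, 207, [-0.2973, 0.0527], [-0.2377, 0.0525]), (235, 238, [-0.1433, 0.0521], [-0.1294, 0.0521]), (241, 245, [-0.1224, 0.0521], [-0.105, 0.052]), (256, 269, [-0.0702, 0.0519], [-0.0215, 0.0517])]
185 [(191, 208, [-0.2985, 0.0436], [-0.2351, 0.0434]), (234, 237, [-0.1474, 0.0431], [-0.1333, 0.043]), (240, 244, [-0.1263, 0.043], [-0.1088, 0.043]), (258, 269, [-0.0634, 0.0428], [-0.0215, 0.0427])]
187 [(193, 205, [-0.2927, 0.0344], [-0.2467, 0.0342]), (234, 242, [-0.1479, 0.0339], [-0.1162, 0.0338]), (258, 269, [-0.0635, 0.0337], [-0.0215, 0.0335])]
189 [(234, 240, [-0.1484, 0.0247], [-0.1237, 0.0246]), (260, 269, [-0.0566, 0.0244], [-0.0214, 0.0243])]
191 [(234, 239, [-0.149, 0.0154], [-0.1277, 0.0153]), (261, 269, [-0.0532, 0.0151], [-0.0214, 0.015])]
193 [(234, 237, [-0.1495, 0.0059], [-0.1353, 0.0059]), (262, 268, [-0.0498, 0.0057], [-0.0249, 0.0056])]
195 [(234, 236, [-0.1501, -0.0036], [-0.1393, -0.0036]), (263, 265, [-0.0463, -0.0038], [-0.0356, -0.0038])]
```

Request:
carry_out:
  increments:
    - [81.6,[-1.5,0,0.7],0]
    - [81.3,[0,0,0],0]
    - [81,[0,0,0],0]
    - [80.5,[0,0,0],0]
    - [80,[0,0,0],0]
    - [78,[0,0,0],0]
    - [70,[0,0,0],0]
    - [40,[0,0,0],0]

```text
time: 20.5
tool_pos: [0.5109, -0.1236, 0.0939]
ee_rot: [-3.139, -0.001, 1.633]
wrist_force: [-0.9, -0.1, -0.4]
width: 0.0728
finger_force: 0.0
```

```bash
python3 - <<'E' | awk '{v=$1} v<20||v>162||/\./&&NR==1'
from h import *
sd2('s12')
E
```

```text
20.55 [ 0.511  -0.1236  0.094 ] [ 0.4 -0.6 -0.3] 0.0 0.07687657255373603
164 [(228, 259, [-0.1621, 0.1345], [-0.0552, 0.1339])]
166 [(237, 261, [-0.1324, 0.126], [-0.0486, 0.1256])]
168 [(237, 262, [-0.1329, 0.1176], [-0.0454, 0.1172])]
170 [(237, 262, [-0.1333, 0.1091], [-0.0454, 0.1087])]
172 [(237, 254, [-0.1338, 0.1005], [-0.0726, 0.1003]), (257, 264, [-0.0658, 0.1002], [-0.0387, 0.1001])]
174 [(199, 201, [-0.2644, 0.0925], [-0.2541, 0.0924]), (237, 266, [-0.1342, 0.0919], [-0.0319, 0.0915])]
176 [(193, 207, [-0.2862, 0.0838], [-0.2344, 0.0836]), (237, 244, [-0.1347, 0.0832], [-0.1073, 0.0831]), (247, 268, [-0.1004, 0.0831], [-0.0251, 0.0828])]
178 [(192, 208, [-0.2908, 0.075], [-0.2319, 0.0748]), (238, 249, [-0.1317, 0.0744], [-0.0904, 0.0743]), (252, 268, [-0.0835, 0.0742], [-0.0251, 0.074])]
180 [(191, 209, [-0.2955, 0.0662], [-0.2293, 0.0659]), (237, 247, [-0.1356, 0.0656], [-0.0976, 0.0654]), (253, 269, [-0.0803, 0.0654], [-0.0216, 0.0651])]
182 [(191, 209, [-0.2967, 0.0572], [-0.2302, 0.057]), (236, 239, [-0.1396, 0.0566], [-0.1257, 0.0566]), (242, 246, [-0.1187, 0.0566], [-0.1014, 0.0565]), (256, 269, [-0.0701, 0.0564], [-0.0216, 0.0562])]
184 [(191, 208, [-0.2979, 0.0481], [-0.2347, 0.0479]), (234, 237, [-0.1471, 0.0476], [-0.1331, 0.0476]), (241, 244, [-0.1226, 0.0475], [-0.1087, 0.0475]), (256, 269, [-0.0703, 0.0474], [-0.0215, 0.0472])]
186 [(193, 206, [-0.2921, 0.039], [-0.2427, 0.0388]), (234, 243, [-0.1476, 0.0385], [-0.1125, 0.0384]), (257, 269, [-0.067, 0.0383], [-0.0215, 0.0381])]
188 [(234, 241, [-0.1482, 0.0293], [-0.12, 0.0292]), (260, 269, [-0.0566, 0.029], [-0.0214, 0.0289])]
190 [(234, 240, [-0.1487, 0.02], [-0.1239, 0.02]), (259, 268, [-0.0602, 0.0198], [-0.0249, 0.0197])]
192 [(233, 238, [-0.1528, 0.0107], [-0.1315, 0.0106]), (262, 269, [-0.0497, 0.0104], [-0.0214, 0.0103])]
194 [(234, 237, [-0.1498, 0.0012], [-0.1355, 0.0012]), (264, 268, [-0.0427, 0.0009], [-0.0249, 0.0009])]
```

Released, and the meter is standing still on its stand. I'll open fully, retreat upward and check.

Request:
carry_out:
  increments:
    - [0,[0,0,0],0]
    - [0,[0,0,0],0]
    - [0,[0,0,0],0]
    - [0,[0,0,0],0]
    - [0,[0,0,-15],0]
    - [0,[0,0,-25],0]
    - [0,[0,0,-35],0]
    - [0,[0,0,-35],0]

```text
time: 21.35
tool_pos: [0.5112, -0.1237, 0.2055]
ee_rot: [-3.14, -0.001, 1.633]
wrist_force: [0.5, -0.2, 0.1]
width: 0.0938
finger_force: 0.0
```

Request:
carry_out:
  increments:
    - [0,[0,0,-35],0]
    - [0,[0,0,-20],0]
    - [0,[0,0,0],0]
    - [0,[0,0,0],0]
    - [0,[0,0,0],0]
    - [0,[0,0,0],0]

```text
time: 21.95
tool_pos: [0.5109, -0.1236, 0.2576]
ee_rot: [-3.138, -0.002, 1.633]
wrist_force: [-0.6, 0.4, -0.7]
width: 0.0939
finger_force: 0.0
```

```bash
python3 - <<'E'
from h import *
im,c=snap('scene','s13'); o=robot.get_obs();print(o['time'],o['tool_pos'],o['width'],o['wrist_force'].round(1))
hsv=cv2.cvtColor(im,cv2.COLOR_BGR2HSV); green=(abs(hsv[...,0].astype(int)-75)<18)&(hsv[...,1]>90)
for v in range(146,200,3):
    r=np.where(~green[v,215:300])[0]+215
    if len(r): print(v,[(int(x[0]),int(x[-1]),atx(c,x[0],v,.534)[1:].tolist()) for x in np.split(r,np.where(np.diff(r)>2)[0]+1) if len(x)>2])
a=cv2.imread('pics/scene0.png') ; d=(cv2.absdiff(a,im).max(2)>60).astype(np.uint8)
n,_,st,_=cv2.connectedComponentsWithStats(cv2.morphologyEx(d,cv2.MORPH_OPEN,np.ones((3,3),np.uint8))); print([s.tolist() for s in st[1:] if s[4]>15])
E
```

```text
22.0 [ 0.5110571  -0.12364593  0.25784052] 0.09423081952971474 [ 0.1 -0.4 -0.5]
152 [(244, 251, [-0.1066, 0.1826])]
155 [(240, 253, [-0.1202, 0.1708])]
158 [(240, 255, [-0.1208, 0.1588])]
161 [(240, 257, [-0.1214, 0.1466])]
164 [(240, 259, [-0.1219, 0.1343])]
167 [(242, 261, [-0.1158, 0.1217])]
170 [(244, 262, [-0.1096, 0.109])]
173 [(242, 265, [-0.117, 0.0962])]
176 [(240, 243, [-0.1244, 0.0832]), (247, 267, [-0.1004, 0.0831])]
179 [(238, 241, [-0.132, 0.07]), (244, 248, [-0.1112, 0.0699]), (254, 269, [-0.0767, 0.0698])]
182 [(236, 239, [-0.1396, 0.0566]), (243, 245, [-0.1153, 0.0565]), (255, 270, [-0.0736, 0.0564])]
185 [(234, 237, [-0.1474, 0.0431]), (240, 244, [-0.1263, 0.043]), (256, 271, [-0.0704, 0.0428])]
188 [(234, 241, [-0.1482, 0.0293]), (260, 271, [-0.0566, 0.029])]
191 [(234, 239, [-0.149, 0.0154]), (261, 266, [-0.0532, 0.0151])]
194 [(234, 237, [-0.1498, 0.0012]), (264, 266, [-0.0427, 0.0009])]
[[239, 0, 5, 6, 24], [205, 0, 68, 94, 2225], [354, 0, 9, 3, 24], [364, 0, 6, 3, 18], [375, 0, 7, 3, 17], [383, 0, 7, 3, 17], [411, 0, 35, 35, 794], [273, 7, 59, 87, 2993], [376, 7, 17, 4, 66], [266, 9, 5, 4, 16], [394, 51, 6, 7, 33], [401, 53, 6, 6, 32], [420, 56, 7, 5, 25], [398, 62, 5, 5, 22], [250, 74, 11, 6, 63], [245, 88, 9, 6, 38], [264, 107, 7, 4, 22], [241, 152, 23, 36, 397], [295, 175, 9, 6, 30], [277, 179, 8, 6, 36], [284, 187, 24, 7, 120], [273, 189, 6, 4, 24]]
```

The meter is leaning on its open stand, stable and clear of the gripper, and nothing else in the scene has moved. I'll hand it in.

```bash
python3 -c "
from bench import robot
print(robot.close_job())"
```

```text
the job is handed in; nothing more can be done
None
```

The job is handed in at about 22 s: the stand is open to its end stop, and the meter stands on its bottom end leaning back on it, screen out and up; it is released, and the camera check showed nothing else moved.

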